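# Put the sockets back on their rail in order of size

### The job

The three sockets standing loose on the plywood board belong on the socket rail, between the smallest and the largest, which still sit on its two end posts. Put each one upright on its own free post so that the row runs in order of size from the smallest to the largest, lowering it over the post until it sits down on the rail rather than dropping it. Do not take the two end sockets off their posts or knock them about.

Things in the scene. Friction and masses are not known exactly. Their poses are not given: they have to be found in the camera images.
- socket_30: bright hexagon socket, the smallest of five: a round steel cylinder 30 mm in outside diameter and 44 mm tall, standing upright, hexagon opening up, loose, already seated on a post at one end of the rail (largest at the other end). Origin at the centre of its underside, z up its axis. Round drive hole 20 mm wide and 30 mm deep in the underside; grip it by the outside, near the top
- socket_37: bright hexagon socket, the second smallest of five: a round steel cylinder 37 mm in outside diameter and 48 mm tall, standing upright, hexagon opening up, loose on the plywood board (top at z = 0.042 m). Origin at the centre of its underside, z up its axis. Round drive hole 20 mm wide and 30 mm deep in the underside; grip it by the outside, near the top
- socket_44: bright hexagon socket, the middle one of five: a round steel cylinder 44 mm in outside diameter and 52 mm tall, standing upright, hexagon opening up, loose on the plywood board (top at z = 0.042 m). Origin at the centre of its underside, z up its axis. Round drive hole 20 mm wide and 30 mm deep in the underside; grip it by the outside, near the top
- socket_51: bright hexagon socket, the second largest of five: a round steel cylinder 51 mm in outside diameter and 56 mm tall, standing upright, hexagon opening up, loose on the plywood board (top at z = 0.042 m). Origin at the centre of its underside, z up its axis. Round drive hole 20 mm wide and 30 mm deep in the underside; grip it by the outside, near the top
- socket_58: bright hexagon socket, the largest of five: a round steel cylinder 58 mm in outside diameter and 60 mm tall, standing upright, hexagon opening up, loose, already seated on a post at one end of the rail (smallest at the other end). Origin at the centre of its underside, z up its axis. Round drive hole 20 mm wide and 30 mm deep in the underside; grip it by the outside, near the top
- post_near: black post of the socket rail, free at the start, 10 mm thick, 24 mm high, top 8 mm tapering to 4 mm; fits a socket's drive hole with 5 mm play all round. Origin on its axis at the rail's top face (z = 0.056 m), where a seated socket's underside rests; x along the rail, away from the robot, y across it. Nearest the robot of the three free posts
- post_middle: black post of the socket rail, free at the start, 10 mm thick, 24 mm high, top 8 mm tapering to 4 mm; fits a socket's drive hole with 5 mm play all round. Origin on its axis at the rail's top face (z = 0.056 m), where a seated socket's underside rests; x along the rail, away from the robot, y across it. The middle post of the rail
- post_far: black post of the socket rail, free at the start, 10 mm thick, 24 mm high, top 8 mm tapering to 4 mm; fits a socket's drive hole with 5 mm play all round. Origin on its axis at the rail's top face (z = 0.056 m), where a seated socket's underside rests; x along the rail, away from the robot, y across it. Farthest from the robot of the three free posts
- rail: fixed aluminium strip 280 mm long, 44 mm wide, 14 mm high with black ends, lying on the board. Five black posts stand on it in one line, 60 mm apart; the three inner ones are free, the end ones hold the smallest and the largest socket (either way round). Origin at the centre of its underside (z = 0.042 m), under the middle post; x along it, away from the robot; y across it

How it is judged:
At the end, for the whole second after the job is handed in: The five sockets stand on the rail in order of size, upright (within 0.12 rad) and at rest: the smallest and largest within 12 mm of where they began, each other one within 8 mm of the axis of its own post, its underside within 5 mm of the rail's top face (((horizontal distance between socket_30 and post_near below 0.09 m and horizontal distance between socket_37 and post_near below 0.008 m and z of socket_37 in the frame of post_near below 0.005 m and horizontal distance between socket_44 and post_middle below 0.008 m and z of socket_44 in the frame of post_middle below 0.005 m and horizontal distance between socket_51 and post_far below 0.008 m and z of socket_51 in the frame of post_far below 0.005 m) or (horizontal distance between socket_58 and post_near below 0.09 m and horizontal distance between socket_51 and post_near below 0.008 m and z of socket_51 in the frame of post_near below 0.005 m and horizontal distance between socket_44 and post_middle below 0.008 m and z of socket_44 in the frame of post_middle below 0.005 m and horizontal distance between socket_37 and post_far below 0.008 m and z of socket_37 in the frame of post_far below 0.005 m)) and distance of each of socket_30, socket_58 from where it was at the start of the episode below 0.012 m and angle between each of socket_30, socket_37, socket_44, socket_51, socket_58's own z axis and vertical below 0.12 rad and linear speed of each of socket_30, socket_37, socket_44, socket_51, socket_58 below 0.03 m/s and angular speed of each of socket_30, socket_37, socket_44, socket_51, socket_58 below 0.3 rad/s); the robot touches nothing.
It fails at once if the smallest or the largest socket is moved more than 15 mm from where it stood (distance of any of socket_30, socket_58 from where it was at the start of the episode above 0.015 m).
It fails at once if a socket is dropped onto a post (it comes down over it faster than 0.6 m/s) ((linear speed of socket_37 above 0.6 m/s and horizontal distance between socket_37 and post_near below 0.015 m and z of socket_37 in the frame of post_near below 0.026 m) or (linear speed of socket_37 above 0.6 m/s and horizontal distance between socket_37 and post_middle below 0.015 m and z of socket_37 in the frame of post_middle below 0.026 m) or (linear speed of socket_37 above 0.6 m/s and horizontal distance between socket_37 and post_far below 0.015 m and z of socket_37 in the frame of post_far below 0.026 m) or (linear speed of socket_44 above 0.6 m/s and horizontal distance between socket_44 and post_near below 0.015 m and z of socket_44 in the frame of post_near below 0.026 m) or (linear speed of socket_44 above 0.6 m/s and horizontal distance between socket_44 and post_middle below 0.015 m and z of socket_44 in the frame of post_middle below 0.026 m) or (linear speed of socket_44 above 0.6 m/s and horizontal distance between socket_44 and post_far below 0.015 m and z of socket_44 in the frame of post_far below 0.026 m) or (linear speed of socket_51 above 0.6 m/s and horizontal distance between socket_51 and post_near below 0.015 m and z of socket_51 in the frame of post_near below 0.026 m) or (linear speed of socket_51 above 0.6 m/s and horizontal distance between socket_51 and post_middle below 0.015 m and z of socket_51 in the frame of post_middle below 0.026 m) or (linear speed of socket_51 above 0.6 m/s and horizontal distance between socket_51 and post_far below 0.015 m and z of socket_51 in the frame of post_far below 0.026 m)).
It also fails if it takes over 77 s, if anything falls off the work surface, if the arm or the gripper's body presses on something with over 40 N, if the wrist force passes 120 N, or if a joint passes its speed limit or range.

### The arm

A 6-joint arm with a two-finger parallel gripper is mounted at the origin on a cart in front of the work surface, level with it; the furniture and walls round the work are solid. World frame = base frame: x ahead of the robot, y to its left, z up, the work surface at z = 0. Lengths are in m, angles in rad, forces in N, time in s.
With the tool pointing down it reaches from about 0.275 to 0.825 m from the base axis. Payload 4.9 kg.
Tool frame: the origin (TCP) lies between the finger pads; the fingertips stand arm.tips_ahead ahead of it and the grasp point (between the pads) lies 8 mm behind it (arm.tips_ahead is the distance from the TCP to the fingertips, in m); z points along the fingers, y is the line along which they close (so a half turn about z gives the same grasp; the last joint's range is limited). The gripper opens to 85 mm and grips with 20 to 120 N. Pads are 22 mm wide; open, the fingers measure 114 mm over their backs; the gripper's body (76 mm by 85 mm) begins 54 mm behind the grasp point. The pads swing forward as they close: fully open they stand 13 mm farther back than shut.
Start: joints at [-1.27, 0.326, -0.193, 1.052, 0, 1.437], TCP at [0.232, -0.499, 0.242] pointing down, gripper open.
Joint ranges: [-2.65, 2.65], [-0.97, 1.79], [-1.3, 1.35], [-1.93, 2.1], [-1.47, 1.37], [-3.14, 3.14]. Speed limits (rad/s): [2.57, 2.57, 3.14, 3.14, 3.14, 3.14].

### API

Orientations are given as a unit quaternion [x, y, z, w].
In Python, from rig import arm gives the robot as it stands. Calls block until the motion is done:
- arm.movep(position, orientation): joint-space move of the TCP to a pose.
- arm.servo_line(position, rate=0.15, attitude=None): straight line of the TCP; attitude=None keeps the orientation; rate is the mean speed in m/s.
- arm.set_joints(angles): joint-space move.
- arm.move_gripper(opening, strength=None): finger opening in m; strength is the grip in N (None keeps the last); returns when the fingers have stopped.
- arm.wait(seconds).
- arm.inverse_kinematics(position, orientation): joint angles nearest the present ones, or None.
- arm.state(): the state.
- arm.camera(name): name is "scene" or "top" or "wrist"; returns a dict with "image" (480x640x3 uint8, red, green, blue), "range_z" (480x640 float32, m along the optical axis (not along the pixel's ray), 0 where there is no reading), "vertical_fov" (degrees; the focal length in pixels is half the picture's height over the tangent of half this angle, whatever the lens; pixels are square), "cx", "cy" (the principal point, pixels), "R" (3x3) and "t" (3): a world point X has camera coordinates R X + t. Camera axes: x right, y down, z forward; pixel columns grow to the right and rows downward; lengths in m; the calibration is good to about 2 mm. A picture is of the moment at which its call begins.
A pose or a line that the arm cannot do raises arm.Unreachable and nothing moves.
- arm.hand_in(): hands the job in; it is judged then, once.
The state is a dict: "time": time; "joint_positions": joint angles; "qvel": joint speeds; "tau": joint torques, N m; "tool_pos": TCP position; "tcp_rot": TCP orientation; "force": force on the tool from outside, world axes, zero at the start; "torque": the same for the moment, N m; "width": finger opening in m; "gripper_force": force on a finger pad.
Only numpy, scipy, OpenCV 4.12 (cv2) and the standard library are available. Lean on these libraries where they do the work, as an engineer would, in place of code of your own. Each camera call takes 0.05 s, during which the arm holds its last target. There are 200 camera calls.

## Working session

There is one attempt and no reset: what is moved stays moved. The work goes in short steps, each a Python script; the robot and the scene stay as the last script left them, time stands still between calls to the robot, and variables do not carry over. Pictures are saved under pics/ and viewed, at most 14 in all, crops included, and the job is handed in when it is done.

```bash
ls; mkdir -p pics; python3 - <<'E'
from rig import arm
import cv2,numpy as np
print(arm.tips_ahead, arm.state())
for n in("top","scene"):
    c=arm.camera(n); cv2.imwrite(f"pics/{n}0.png",c["image"][:,:,::-1]); print(n,c["vertical_fov"],c["cx"],c["cy"],c["R"],c["t"],(c["range_z"]>0).mean())
    np.savez(f"{n}0.npz",**c)
E
```

```text
pics
0.011 {'time': 0.0, 'joint_positions': array([-1.27018713e+00,  3.26948798e-01, -1.93610453e-01,  1.05200640e+00,
        5.55102003e-06,  1.43658984e+00]), 'qvel': array([-0.00043873, -0.00110603,  0.00025208, -0.00071488, -0.00182148,
       -0.00102416]), 'tau': array([ 1.33822672e-03, -4.43399262e+01,  2.62442565e+01,  1.53385947e-02,
       -5.39533482e-05, -1.33340856e-05]), 'tool_pos': array([ 0.23151916, -0.49825833,  0.24148907]), 'tcp_rot': array([ 9.76459474e-01,  2.15699127e-01, -7.07543514e-05, -8.81833311e-04]), 'force': array([-0.72258887,  0.50252732,  0.03860891]), 'torque': array([ 0.03609791, -0.0263695 , -0.01806599]), 'gripper_force': 0.0, 'width': 0.08530443342980037}
top 49.45643322019004 319.44037104409455 243.2742299158986 [[-0.13461764 -0.99089482  0.00235481]
 [-0.96755462  0.13093324 -0.21608918]
 [ 0.21381333 -0.03136783 -0.97637079]] [-0.27145062  0.52328869  0.84324222] 0.9960384114583334
scene 57.943475797438374 318.405814983168 240.6007407097693 [[ 0.62134588 -0.78340105  0.01456337]
 [-0.55751065 -0.45509068 -0.69431574]
 [ 0.55055534  0.42329099 -0.71952315]] [-0.52907698  0.16015866  0.81498772] 0.995712890625
```

View pics/top0.png

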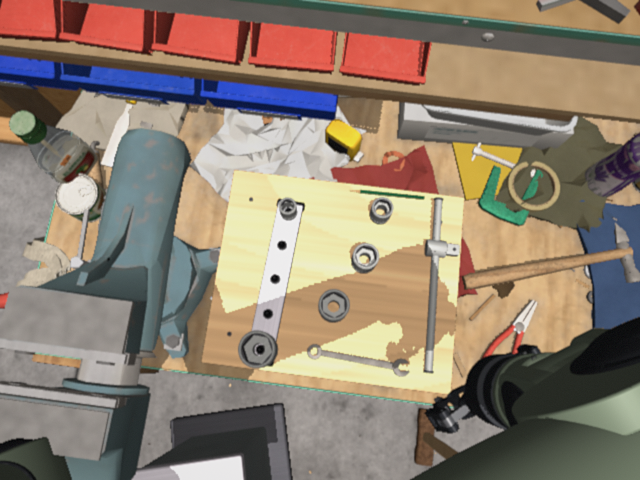

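View pics/scene0.png

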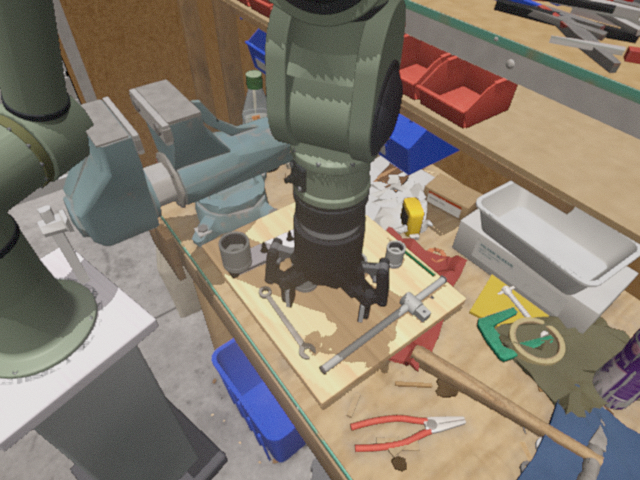

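The top view shows the rail with the 58 at (258,349), the 30 at (289,208) and free posts at (268,314), (275,279) and (282,245). The loose sockets are at (333,305), (365,257) and (381,209). Next I'll measure them with depth.

```bash
cat > h.py <<'E'
import cv2,numpy as np
def f_of(c): return 240/np.tan(np.radians(float(c["vertical_fov"]))/2)
def cloud(c):
    f=f_of(c); v,u=np.mgrid[:480,:640]; z=c["range_z"].astype(float)
    P=np.dstack([(u-c["cx"])/f*z,(v-c["cy"])/f*z,z])
    W=(P-c["t"])@c["R"]; W[z==0]=np.nan
    return W
def ray(c,u,v,h):
    f=f_of(c); d=c["R"].T@np.array([(u-c["cx"])/f,(v-c["cy"])/f,1]); o=-c["R"].T@c["t"]
    return o+d*(h-o[2])/d[2]
def comps(W,lo,hi,box,amin=15):
    "components of points between heights lo..hi; fitted circle centre, diameter"
    m=((W[...,2]>lo)&(W[...,2]<hi)&(W[...,0]>box[0])&(W[...,0]<box[1])&(W[...,1]>box[2])&(W[...,1]<box[3])).astype(np.uint8)
    n,l,s,_=cv2.connectedComponentsWithStats(m)
    r=[]
    for i in range(1,n):
        if s[i,4]<amin: continue
        p=W[l==i]; top=np.percentile(p[:,2],90); q=p[p[:,2]>top-.006]
        (x,y),R=cv2.minEnclosingCircle((q[:,:2]*1000).astype(np.float32))
        r.append((s[i,:4]+0,s[i,4],np.round([x,y,2*R],1),round(top,4)))
    return r
E
python3 - <<'E'
from h import *
c=np.load("top0.npz"); W=cloud(c)
for (u,v) in [(240,200),(340,350),(400,300),(258,297)]: print(W[v,u].round(3))
x0=W[150:400,200:470].reshape(-1,3)
for r in comps(W,.066,.13,(.25,.75,-.25,.3)): print(r)
for u,v in [(268,314),(275,279),(282,245)]: print("post",ray(c,u,v,.08).round(4),W[v-3:v+4,u-3:u+4,2].max())
# vise
v=W[(W[...,2]>.06)&(W[...,1]>.0)&(W[...,0]>.25)&(W[...,0]<.7)]
for a in np.arange(.25,.7,.05):
    q=v[(abs(v[:,0]-a)<.025)]; print(a.round(2),[(round(h,2),q[(q[:,2]>h)&(q[:,1]>.1)][:,1].min().round(3)) for h in (.06,.15,.2,.3) if ((q[:,2]>h)&(q[:,1]>.1)).any()])
E
```

```text
[ 0.584 -0.209  0.039]
[ 0.299 -0.349  0.039]
[ 0.368 -0.464  0.042]
[ 0.406 -0.222  0.042]
(array([ 35, 129,  56,  53], dtype=int32), np.int32(1280), array([688.9,  80.8,  74.7]), np.float64(0.1249))
(array([179, 156,  13,  47], dtype=int32), np.int32(73), array([ 607.6, -132.8,   70.3]), np.float64(0.1268))
(array([ 38, 210,  52,  76], dtype=int32), np.int32(1209), array([523.2,  58.1, 118.1]), np.float64(0.1176))
(array([161, 237,  33,  85], dtype=int32), np.int32(1499), array([443.8, -84.7, 131. ]), np.float64(0.079))
(array([264, 310,   7,   7], dtype=int32), np.int32(32), array([ 373.7, -236.8,    8.6]), np.float64(0.0791))
(array([238, 330,  40,  39], dtype=int32), np.int32(1083), array([ 317.1, -218. ,   58.1]), np.float64(0.1157))
(array([257, 347,   6,   6], dtype=int32), np.int32(32), array([ 316.8, -218. ,    8.3]), np.float64(0.0787))
(array([138, 384,  13,  27], dtype=int32), np.int32(93), array([268.8, -42. ,  38. ]), np.float64(0.1282))
post [ 0.3711 -0.2393  0.08  ] 0.08146157843966453
post [ 0.4269 -0.2574  0.08  ] nan
post [ 0.4827 -0.2757  0.08  ] 0.08033914086077712
0.25 []
0.3 []
0.35 []
0.4 []
0.45 [(0.06, np.float64(0.102))]
0.5 [(0.06, np.float64(0.1))]
0.55 [(0.06, np.float64(0.101))]
0.6 []
0.65 [(0.06, np.float64(0.1)), (0.15, np.float64(0.101))]
```

```bash
python3 - <<'E'
from h import *
c=np.load("top0.npz"); W=cloud(c)
for r in comps(W,.066,.13,(.25,.75,-.6,-.14)): print(r)
a=np.array([.317,-.218]); n=None
d=np.array([.4827-.3711,-.2757+.2393]); d/=np.linalg.norm(d); n=np.array([-d[1],d[0]])
s=(W[...,:2]-a)@d; t=(W[...,:2]-a)@n
for h in (.06,.1,.15,.2):
  m=(W[...,2]>h)&(t>.04)&(s>-.05)
  print(h,[(round(k,2),np.nanmin(np.where(m&(abs(s-k)<.03),t,9)).round(3)) for k in (0.06,.12,.18,.24)])
E
```

```text
(array([402, 103,  57,  26], dtype=int32), np.int32(888), array([ 665.5, -575.2,   51.9]), np.float64(0.1084))
(array([327, 119,  34,  29], dtype=int32), np.int32(470), array([ 674.8, -408.2,   62.5]), np.float64(0.0695))
(array([188, 156,   4,   9], dtype=int32), np.int32(15), array([ 634.9, -142.4,   12.5]), np.float64(0.1278))
(array([279, 197,  18,  23], dtype=int32), np.int32(290), array([ 544.7, -292.6,   30.6]), np.float64(0.0996))
(array([371, 197,  23,  24], dtype=int32), np.int32(345), array([ 522.8, -452.6,   37.8]), np.float64(0.0892))
(array([437, 197,   6,   7], dtype=int32), np.int32(24), array([ 528.8, -556.3,   12. ]), np.float64(0.0698))
(array([279, 241,   6,   6], dtype=int32), np.int32(30), array([ 488. , -274.6,    8.7]), np.float64(0.0791))
(array([427, 240,  33,  15], dtype=int32), np.int32(308), array([ 445.9, -546.5,   56.9]), np.float64(0.0719))
(array([352, 243,  27,  29], dtype=int32), np.int32(511), array([ 443.3, -411.3,   44.7]), np.float64(0.0939))
(array([272, 275,   6,   6], dtype=int32), np.int32(29), array([ 431.1, -255.6,    7.8]), np.float64(0.0
[... 201 characters left out ...]
6]), np.float64(0.0791))
(array([238, 330,  40,  39], dtype=int32), np.int32(1083), array([ 317.1, -218. ,   58.1]), np.float64(0.1157))
(array([257, 347,   6,   6], dtype=int32), np.int32(32), array([ 316.8, -218. ,    8.3]), np.float64(0.0787))
0.06 [(0.06, np.float64(0.135)), (0.12, np.float64(0.135)), (0.18, np.float64(0.158)), (0.24, np.float64(0.163))]
0.1 [(0.06, np.float64(0.135)), (0.12, np.float64(0.155)), (0.18, np.float64(0.158)), (0.24, np.float64(0.163))]
0.15 [(0.06, np.float64(0.135)), (0.12, np.float64(0.156)), (0.18, np.float64(0.158)), (0.24, np.float64(0.163))]
0.2 [(0.06, np.float64(0.135)), (0.12, np.float64(0.207)), (0.18, np.float64(0.214)), (0.24, np.float64(0.378))]
```

Measured diameters of 50.9, 44.7 and 37.8 mm and top heights of .098, .094 and .089 m match the given sizes. Posts are 60 mm apart. The 58 is at the near end, so 51 goes near, 44 middle and 37 far. I'll start with the 51.

```bash
cat > job.py <<'E'
from rig import arm
import numpy as np
A=np.array([.3169,-.2180]); B=np.array([.5447,-.2926]); D=(B-A)/4
psi=np.arctan2(D[1],D[0]); Q=[np.cos(psi/2),np.sin(psi/2),0,0]
SAFE=.20
def line(xy,z,rate=.15): arm.servo_line([xy[0],xy[1],z],rate=rate)
def pick(xy,h,width):
    top=.042+h
    arm.movep([xy[0],xy[1],SAFE],Q); arm.move_gripper(.085,60)
    line(xy,top-.022); arm.move_gripper(width-.012,60)
    s=arm.state(); print("grip",s["width"],s["gripper_force"],s["tool_pos"],s["time"])
    line(xy,SAFE); s=arm.state(); print("lifted",s["width"],s["gripper_force"],s["force"])
def place(k,h):
    xy=A+k*D; zs=.056+h-.022            # TCP z when seated
    line(xy,SAFE); line(xy,zs+.030); arm.wait(.3)
    f0=arm.state()["force"].copy()
    for dz in np.arange(.026,-.0031,-.004):
        line(xy,zs+max(dz,-.001),.05); f=arm.state()["force"]-f0
        if np.linalg.norm(f)>12: break
    s=arm.state(); print("down dz",dz,"f",f.round(1),s["tool_pos"],"err",s["tool_pos"][2]-zs,s["time"])
    return xy,zs
def release(xy):
    arm.move_gripper(.085); line(xy,SAFE); print("t",arm.state()["time"])
E
python3 - <<'E'
from job import *
pick((.3706,-.3471),.056,.051)
xy,zs=place(1,.056)
import cv2
for n in("scene","wrist"):
    c=arm.camera(n); cv2.imwrite(f"pics/{n}1.png",c["image"][:,:,::-1])
E
```

```text
grip 0.04978775419185584 61.49059295654297 [ 0.37106296 -0.34733801  0.07708116] 2.7583
lifted 0.04932468973966317 62.81163811683655 [-0.14287893 -0.03989113 -4.23720086]
down dz -0.0020000000000000018 f [-6.   5.8 25.4] [ 0.37399695 -0.23673118  0.09100514] err 0.001005136343197252 7.6
```

Contact came only at seating height, with the TCP within 1 mm of the seated value. I'll release, then do the other two the same way, stopping if a check fails.

```bash
python3 - <<'E'
from job import *
release(A+D)
for p,h,w,k in [((.4433,-.4113),.052,.044,2),((.5228,-.4526),.048,.037,3)]:
    pick(p,h,w); xy,zs=place(k,h)
    if abs(arm.state()["tool_pos"][2]-zs)>.003: print("STOP"); break
    release(xy)
else: arm.movep([.30,-.45,.25],Q)
import cv2
from h import *
c=arm.camera("top"); cv2.imwrite("pics/top2.png",c["image"][:,:,::-1])
for r in comps(cloud(c),.066,.13,(.28,.6,-.48,-.19)): print(r)
for k in range(5): print((A+k*D).round(4))
print(arm.state()["time"])
E
```

```text
t 9.0417
grip 0.04259466485269682 60.31713312192551 [ 0.44371151 -0.41146755  0.07296786] 11.5
lifted 0.042018763064600756 61.2111898598323 [-0.12314568  0.23532903 -3.77477357]
down dz -0.0020000000000000018 f [-4.6  4.9 18.8] [ 0.43105799 -0.25543628  0.08690222] err 0.0009022175372082469 16.7
t 18.1083
grip 0.03532385678730231 59.563965797424316 [ 0.52313161 -0.45275967  0.06879743] 20.75
lifted 0.03558407560856384 59.99392926692963 [ 0.3291301  -0.44016678 -2.80669122]
down dz -0.0020000000000000018 f [-3.3  3.1 12.9] [ 0.48818545 -0.27415865  0.08271168] err 0.0007116834194411392 26.1833
t 27.6667
(array([279, 197,  18,  23], dtype=int32), np.int32(291), array([ 544.9, -293.3,   31.4]), np.float64(0.0993))
(array([269, 229,  23,  26], dtype=int32), np.int32(433), array([ 488.1, -273.9,   37.5]), np.float64(0.1032))
(array([259, 262,  29,  30], dtype=int32), np.int32(598), array([ 430.5, -255.3,   44.8]), np.float64(0.1075))
(array([249, 296,  34,  33], dtype=int32), np.int32(793), array([ 373.4, -236.8,   50.9]), np.float64(0.1116))
(array([264, 310,   7,   7], dtype=int32), np.int32(32), array([ 374. , -236.6,    9.3]), np.float64(0.0791))
(array([238, 330,  40,  39], dtype=int32), np.int32(1071), array([ 317.1, -218.1,   57.9]), np.float64(0.1156))
(array([257, 347,   6,   6], dtype=int32), np.int32(30), array([ 317.1, -218.3,    9.2]), np.float64(0.0795))
[ 0.3169 -0.218 ]
[ 0.3738 -0.2366]
[ 0.4308 -0.2553]
[ 0.4878 -0.274 ]
[ 0.5447 -0.2926]
28.7417
```

View pics/top2.png

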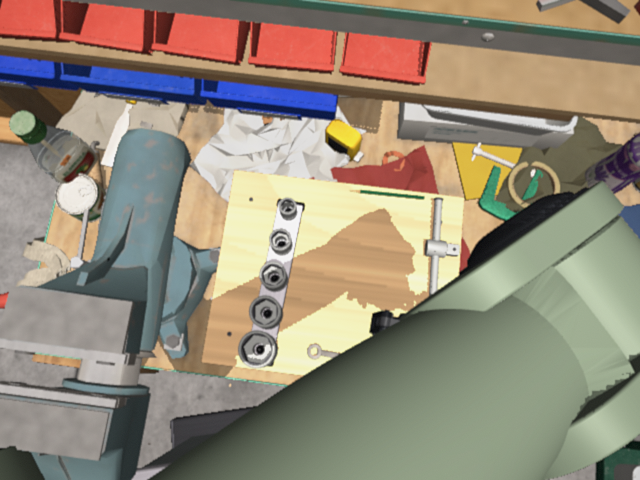

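All five sockets stand on the rail in size order, from (289,208) to (258,349). Each is within about 1 mm of its post, and the top heights (.103, .108, .112) show them fully seated. The arm is clear.

```bash
python3 -c "
from rig import arm
print(arm.hand_in())"
```

```text
the job is handed in; nothing more can be done
None
```

The three loose sockets are seated on their posts in size order (51 near, 44 middle, 37 far), each within about 1 mm of its post axis, the two end sockets have not moved measurably, and I handed the job in after about 29 s of robot time; no verdict came back.

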